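Unload a sample tin from a slide-lid box for the freeze-dryer tray

TASK

Open the steel box on the sloping stand: raise the lip end of its lid over the end lip, slide the lid out of its grooves, and lay it flat on the black rubber mat, rib up and about centred. Then take the round sample tin out of the box and stand it upright in the shallow steel tray, leaving the square cartridge where it sits. Set the lid and the tin down rather than dropping them, and do not disturb the other things on the bench.

Things in the scene. Friction and masses are not known exactly. Their poses are not given: they have to be found in the camera images.
- box: Open-topped steel box fixed on a stand, sloping 30 deg; outside 160 (x) x 134 (y) x 69 (z) mm. Origin: centre of its underside; +x points uphill along its length, roughly away from the robot (yaw varies), y across, z square to its lid. All z below are from this underside. Its lid rests on ledges at z=50 mm between side walls 126 mm apart.
- box_lip (a point): Middle of the top of the end lip that stops the lid at the box's downhill end: lip x=-80 to -74 mm, top at z=55 mm, 5 mm above the ledges; point at x=-77. The lid's lip end must rise 6 mm or more, and the lid's underside must stay above the lip while the lid is drawn out downhill. Axes as the box's.
- box_groove (a point): Downhill end of the grooves (box x=-10, y=0, z=50 mm, ledge height). From x=-10 to +80 mm flanges (underside z=65, top z=69 mm) reach 9 mm in over each long edge of the lid: grooves 15 mm high. Downhill of x=-10 the top is open: the lid is free to lift off once its rear edge has passed this point. Axes as the box's.
- box_floor (a point): On the inside floor (6 mm thick), at box x=5, y=0, z=6 mm. Inside is 108 mm wide, from x=-74 to +74 mm. Two things stand square on this floor, one centred 28 mm to each side of this point, either way round; a bar 6 mm high (x=-18.5 to -13.5) stops them sliding downhill; a rib 4 mm wide, 6 mm high parts them. Axes as the box's.
- lid: The lid: a loose plain aluminium plate, 144 (x) x 120 (y) x 5 (z) mm, about 0.28 kg, with a straight black plastic rib to hold it by. Origin at the centre of its underside; x along its length (-x is the lip end, downhill while in the box), z up out of the plate. It starts shut in the box with 2 mm of play at each end and 3 mm at each side.
- lid_rib (a point): Centre of the lid's rib: 12 mm thick (along the lid's x), 50 mm long (along y), 30 mm tall, standing on the top face; this point is 44 mm from the lid's middle towards the lip end, 15 mm above the plate's top face and 20 mm above its underside. Axes as the lid's.
- lid_mid (a point): Middle of the lid's plate, half-way through its 5 mm. Axes as the lid's.
- lid_front (a point): Middle of the lower edge of the lid's lip end (72 mm from the lid's middle, on its underside). Axes as the lid's.
- tin: The round sample tin, with its origin at the centre of its underside, z along its axis (see tin_mid).
- tin_mid (a point): Centre, half-way up, of the round stainless steel sample tin: a cylinder 36 mm in diameter and 40 mm tall with a fine groove near its top, about 0.12 kg, z along its axis. It starts in the box under the lid, on one of the two sides.
- cartridge_mid (a point): Centre, half-way up, of the square steel cartridge, 36 x 36 x 40 mm tall with three dark slots in its top; in the box beside the tin, and it stays there.
- mat: Black rubber mat, fixed, 190 (x) x 170 (y) x 6 mm thick: origin at the centre of its underside, on the bench.
- tray: Shallow square steel tray, fixed, 170 x 170 mm outside, walls 4 mm thick and 18 mm high, floor 4 mm thick: origin at the centre of its underside, on the bench.
- amber_bottle: Bystander, not to be disturbed: amber glass bottle, 68 mm wide and 150 mm tall; origin at its underside.
- beaker: Bystander, not to be disturbed: glass beaker, 68 mm wide and 85 mm tall; origin at its underside.
- jar: Bystander, not to be disturbed: white plastic jar, 56 mm wide and 70 mm tall; origin at its underside.
- dishes: Bystander, not to be disturbed: two stacked clear dishes, 90 mm wide; origin at its underside.
- bottle_cap: Bystander, not to be disturbed: blue bottle cap, 42 mm wide and 16 mm tall; origin at its underside.
- spatula: Bystander, not to be disturbed: steel spatula, 130 mm long, lying flat; origin under its middle.
There are look-alikes about, which are no part of the job. Of the things that look like the lid, the largest one is meant.

How it is judged (in metres and radians):
On the way, in this order (a step that is already met when the one before it is completed fails the run):
1. the lip end of the lid is raised above the end lip while the lid is still in its grooves (z of lid_front in the frame of box above 0.0555 m and x of lid_front in the frame of box above -0.12 m and z of lid_mid in the frame of box below 0.064 m), for 0.1 s.
2. the lid has been slid out and laid flat on the rubber mat, and let go (horizontal distance between lid_mid and mat below 0.05 m and angle between lid_mid's own z axis and vertical below 0.08 rad and height (world z) of lid_mid below 0.013 m and contact force between the fingers and lid below 0.1 N and linear speed of lid below 0.03 m/s), for 0.2 s.
3. the tin stands upright in the tray, let go (x of tin_mid in the frame of tray between -0.066 and 0.066 m and y of tin_mid in the frame of tray between -0.066 and 0.066 m and z of tin_mid in the frame of tray below 0.028 m and angle between tin_mid's own z axis and vertical below 0.1 rad and contact force between the fingers and tin below 0.1 N and linear speed of tin below 0.03 m/s), for 0.2 s.
At the end, for the whole second after the job is handed in: The lid lies flat (within about 4.5 deg), rib up, on the rubber mat, its middle within 50 mm of the mat's middle; the tin stands upright (within about 6 deg) on the tray's floor; both are released and at rest; the square cartridge is within 20 mm of where it was (all of step 2 and all of step 3 and distance of cartridge_mid from where it was at the start of the episode below 0.02 m); the robot touches nothing.
It fails at once if the lid is dropped (falls free faster than 0.7 m/s) (contact force between the fingers and lid below 0.05 N and linear speed of lid above 0.7 m/s).
It fails at once if the tin is dropped (falls free faster than 0.6 m/s) (contact force between the fingers and tin below 0.05 N and linear speed of tin above 0.6 m/s).
It fails at once if the square cartridge is moved more than 20 mm (distance of cartridge_mid from where it was at the start of the episode above 0.02 m).
It fails at once if a bystander on the bench is moved more than 25 mm (distance of any of amber_bottle, beaker, jar, dishes, bottle_cap, spatula from where it was at the start of the episode above 0.025 m).
It also fails if it takes over 56 s, if anything falls off the work surface, if the arm or the gripper's body presses on something with over 40 N, if the wrist force passes 120 N, or if a joint passes its speed limit or range.

ROBOT

A 6-joint arm with a two-finger parallel gripper is mounted at the origin on the work surface. World frame = base frame: x ahead of the robot, y to its left, z up, the work surface at z = 0. Lengths are in mm, angles in rad, forces in N, time in s.
With the tool pointing down it reaches from about 350 to 1000 mm from the base axis. Payload 7.1 kg.
Tool frame: the origin (TCP) lies at the very end of the fingers, on their centre line; the grasp point (between the pads) lies env.grasp_offset behind it (env.grasp_offset is the distance from the TCP to the grasp point, in mm); x points along the fingers, y is the direction in which the jaws open and shut, and the axes are right-handed (so a half turn about x gives the same grasp; the last joint's range is limited). The gripper opens to 85 mm and grips with 20 to 120 N. Pads are 22 mm wide; open, the fingers measure 114 mm over their backs; the gripper's body (76 mm by 85 mm) begins 54 mm behind the grasp point. The pads swing forward as they close: fully open they stand 13 mm farther back than shut.
Start: joints at [-1.232, 0.423, 1.63, -0, 1.089, -0.019], TCP at [218.901, -585.395, 231.319] pointing down, gripper open.
Joint ranges: [-3, 3], [-0.9, 2.11], [0.09, 2.58], [-1.31, 4.45], [0.11, 2.69], [-2.54, 2.54]. Speed limits (rad/s): [2.39, 2.39, 3.01, 3.14, 3.14, 3.14].

INTERFACE

Orientations are given as a rotation vector (axis times angle).
In Python, from cell import env, eyes, ticket, trace, spot_point gives the robot as it stands.
- The arm moves only by the shell command python3 -m crank 'ROWS' [FORCE]. ROWS is JSON, a list of rows, each a list of 3 entries, a list of its own where there are three numbers: the shift along the tool's x, y, z in mm, then the turn, a rotation vector about the tool's x, y, z in rad, then the finger opening in mm, from 0 to 85.4. A call has 1 to 12 rows; each row is the pose to reach, as a shift and turn from the pose commanded when the call began, along the tool's axes at that moment; what a row does not reach only later rows make up. A row lasts 1/12 s, in which the tool goes at most 41.7 mm and 7.16 degrees, less where a joint would pass 70% of its speed; a pose out of reach is approached as far as the arm can. A call with a gripper value outside its range is refused whole. The fingers move at their own pace and stop on an object; FORCE is the grip in N (left out, the last holds). Time passes only in rows, so rows that repeat a pose let the fingers close. It gives the time, the measured TCP pose, the force and the opening at its end, in the units of the state.
- env.sense(): the state, without advancing time (a new reading comes with each control period).
- eyes.grab_frame(name): name is "scene" or "top" or "wrist"; returns a dict with "frame" (400x640x3 uint8, blue, green, red), "camera_matrix" (3x3 intrinsics, pixels), "world_from_camera" (4x4, takes a point from camera to world coordinates). Camera axes: x right, y down, z forward; pixel columns grow to the right and rows downward; lengths in mm; the calibration is good to about 2 mm. The wrist camera is an equidistant fisheye: a pixel r from the principal point sees the ray r / f radians off the axis. A picture is of the moment at which its call begins. There is no depth.
- ticket.job_done(): hands the job in, once; it reports no verdict.
Trained networks look in a picture, given as the dict that the camera call returned (one of the last four; its "shot" number tells which), for a name from the list of things; names that differ only in an ending like _2 or _b are one class to them, and where a whole thing is asked for, a point or a joint stands for the part that bears it (a point fixed in the world has none). Each returns a list of dicts, best first, with "p" (0 to 1); they miss things now and then, are a little off and sometimes report something else, mostly with a low value. They report only what shows in the picture. A call takes as long as a camera call. They do not tell look-alikes from the thing itself.
- trace(name, picture): "region" (400x640 bool, what is visible of it).
- spot_point(name, picture): "centre" ([x, y, z] in mm, in the coordinates of the camera as it stood for that picture, good to about 4 mm: a listed point, or the origin of a listed thing).
The state is a dict: "t": time; "joint_pos": joint angles; "joint_vel": joint speeds; "effort": joint torques, N m; "ee_pos": TCP position; "tool_rot": TCP orientation; "contact_force": force on the tool from outside, world axes, zero at the start; "ft_torque": the same for the moment, N m; "grip_width": finger opening in mm.
Only numpy, scipy, OpenCV 4.12 (cv2) and the standard library are available. Lean on these libraries where they do the work, as an engineer would, in place of code of your own. Each camera call takes 0.05 s, during which the arm holds its last target. There are 200 camera calls.

## Working session

There is one attempt and no reset: what is moved stays moved. The work goes in short steps, Python scripts to look and compute and a shell command to move; the robot and the scene stay as the last step left them, time stands still between calls to the robot, and variables do not carry over. Pictures are saved under pics/ and viewed, about 8 in all and at most 12, crops included, and the job is handed in when it is done.

```bash
mkdir -p pics; ls
cat > h.py <<'E'
import numpy as np, cv2
from cell import env, eyes, ticket, trace, spot_point
from scipy.spatial.transform import Rotation as R
def toW(pic,p): 
    T=np.array(pic["world_from_camera"]); return T[:3,:3]@np.array(p)+T[:3,3]
def tool():
    s=env.sense(); return np.array(s["ee_pos"]),R.from_rotvec(s["tool_rot"])
E
python3 - <<'E'
from h import *
s=env.sense(); print(s, env.grasp_offset)
for c in("scene","top"):
    p=eyes.grab_frame(c); cv2.imwrite(f"pics/{c}0.png",p["frame"])
    for n in["box","box_lip","box_groove","lid","lid_rib","lid_mid","lid_front","mat","tray","amber_bottle","beaker","jar","dishes","bottle_cap","spatula"]:
        print(c,n,[(round(d["p"],2),toW(p,d["centre"]).round(0).tolist()) for d in spot_point(n,p)[:3]])
E
```

```text
pics
{'t': 0.0, 'joint_pos': array([-1.23199679e+00,  4.23818549e-01,  1.63071768e+00,  4.00734497e-06,
        1.08856084e+00, -1.90208113e-02]), 'joint_vel': array([ 0.00011822, -0.00079127,  0.00035508, -0.00041053, -0.00103553,
        0.00136175]), 'effort': array([-8.89978528e-04, -5.57385349e+01, -2.81743240e+01,  2.82548235e-06,
        7.37975934e-03, -3.09707843e-06]), 'ee_pos': array([ 218.72627821, -584.89116763,  230.54871775]), 'tool_rot': array([ 2.02687377,  0.36812001, -2.02735996]), 'contact_force': array([ 0.63777241,  0.94974938, -0.52330382]), 'ft_torque': array([-0.00307924, -0.03573801, -0.02711667]), 'grip_width': 85.52622217744536} 18.700000000000003
scene box [(0.83, [643.0, -53.0, 88.0]), (0.17, [723.0, -289.0, 4.0])]
scene box_lip [(0.74, [543.0, -30.0, 96.0])]
scene box_groove [(0.65, [604.0, -45.0, 128.0])]
scene lid [(0.85, [614.0, -49.0, 124.0]), (0.76, [627.0, 143.0, -4.0]), (0.66, [240.0, 303.0, 4.0])]
scene lid_rib [(0.75, [567.0, -34.0, 124.0]), (0.73, [612.0, 166.0, 14.0]), (0.53, [254.0, 282.0, 14.0])]
scene lid_mid [(0.89, [634.0, 143.0, 3.0]), 
[... 754 characters left out ...]
77, [610.0, -47.0, 128.0])]
top lid_rib [(0.9, [607.0, 160.0, 16.0]), (0.68, [255.0, 278.0, 21.0]), (0.59, [561.0, -38.0, 126.0])]
top lid_mid [(0.9, [237.0, 305.0, 2.0]), (0.8, [610.0, -48.0, 132.0])]
top lid_front [(0.95, [600.0, 177.0, 1.0]), (0.79, [262.0, 264.0, 4.0]), (0.69, [550.0, -34.0, 88.0])]
top mat [(0.62, [447.0, -300.0, 2.0]), (0.4, [715.0, -288.0, -2.0])]
top tray []
top amber_bottle [(0.83, [696.0, 274.0, 0.0]), (0.54, [714.0, 392.0, 4.0])]
top beaker []
top jar [(0.98, [713.0, -389.0, -0.0])]
top dishes [(0.59, [712.0, 387.0, 3.0]), (0.52, [450.0, 290.0, 1.0]), (0.5, [559.0, -40.0, 126.0])]
top bottle_cap [(0.7, [446.0, 81.0, 1.0])]
top spatula [(0.66, [432.0, -61.0, 2.0])]
```

View pics/scene0.png

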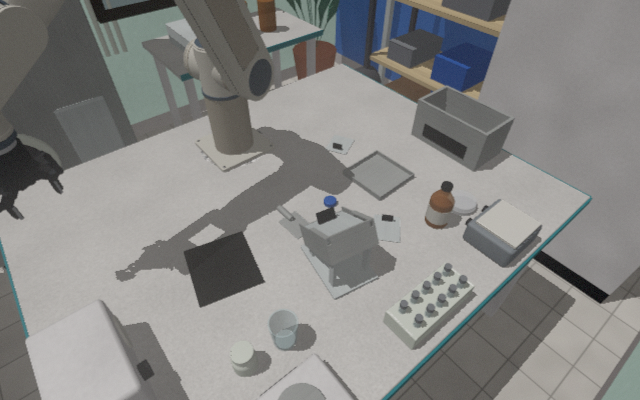

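View pics/top0.png

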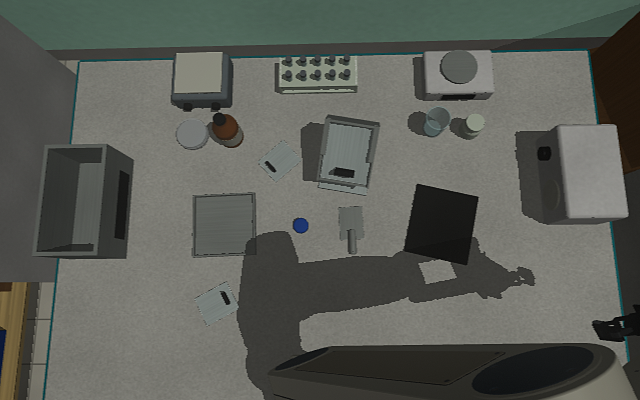

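The box is at top-view pixel (347,155), the mat at (441,225), the tray at (224,225), and the rib at (344,173). The two smaller lids at (280,160) and (216,302) are look-alikes. Next I'll fit the box pose and work out the approach.

```bash
cat >> h.py <<'E'
from scipy.optimize import least_squares
LOC=dict(box=(0,0,0),box_lip=(-77,0,55),box_groove=(-10,0,50),lid=(0,0,50),lid_rib=(-44,0,70),lid_mid=(0,0,52.5),lid_front=(-72,0,50))
def Rb(psi): return R.from_euler('z',psi)*R.from_euler('y',-np.pi/6)
def fit(obs,psi0=-.23):
    L=np.array([LOC[n] for n,_ in obs],float);W=np.array([w for _,w in obs])
    r=least_squares(lambda q:(Rb(q[3]).apply(L)+q[:3]-W).ravel()/4,[635,-53,82,psi0],loss='soft_l1')
    return r.x,(Rb(r.x[3]).apply(L)+r.x[:3]-W)
def goal(pos,rot,wide=True):
    "shift/turn in tool frame to reach TCP pos, rot (Rotation); picks half-turn about x nearest"
    p,r=tool(); out=[]
    for k in (0,np.pi):
        d=r.inv()*rot*R.from_euler('x',k); out.append((d.magnitude(),d.as_rotvec()))
    out.sort(key=lambda a:a[0]); print("shift",r.inv().apply(np.array(pos)-p).round(1),"turn",out[0][1].round(4),"alt",out[1][1].round(4))
def toolrot(Rw):  # tool x=-n, tool y=box x
    return Rw*R.from_matrix(np.array([[0,0,-1.],[1,0,0],[0,-1,0]]).T)
E
python3 - <<'E'
from h import *
A=lambda n,*w:(n,w)
obs=[A("box",643,-53,88),A("box_lip",543,-30,96),A("box_groove",604,-45,128),A("lid",614,-49,124),A("lid_rib",567,-34,124),A("lid_mid",608,-41,132),A("lid_front",551,-37,97),
A("box_lip",551,-34,95),A("lid",610,-47,128),A("lid_rib",561,-38,126),A("lid_mid",610,-48,132),A("lid_front",550,-34,88)]
q,res=fit(obs);print(q,res.round(0).tolist())
Q=Rb(q[3]); T=toolrot(Q); print(T.as_matrix().round(2))
goal(Q.apply([-44,0,58+110])+q[:3],T)
E
```

```text
[ 6.36583122e+02 -5.22365931e+01  8.62409324e+01 -2.09482231e-01] [[-6.0, 1.0, -2.0], [1.0, -3.0, -1.0], [-0.0, -0.0, -3.0], [-2.0, 2.0, 6.0], [-2.0, -3.0, 1.0], [3.0, -6.0, -0.0], [0.0, 3.0, -3.0], [-7.0, 1.0, 0.0], [2.0, -0.0, 2.0], [4.0, 1.0, -1.0], [1.0, 1.0, -0.0], [1.0, -0.0, 6.0]]
[[ 0.49  0.85 -0.21]
 [-0.1  -0.18 -0.98]
 [-0.87  0.5   0.  ]]
shift [  21.6 -418.7 -475. ] turn [-0.9797  0.2625  0.4785] alt [ 2.0803  0.5574 -0.3058]
```

```bash
python3 -m crank '[[[22,-419,-475],[-0.98,0.262,0.478],55],[[22,-419,-475],[-0.98,0.262,0.478],55],[[22,-419,-475],[-0.98,0.262,0.478],55],[[22,-419,-475],[-0.98,0.262,0.478],55],[[22,-419,-475],[-0.98,0.262,0.478],55],[[22,-419,-475],[-0.98,0.262,0.478],55],[[22,-419,-475],[-0.98,0.262,0.478],55],[[22,-419,-475],[-0.98,0.262,0.478],55],[[22,-419,-475],[-0.98,0.262,0.478],55],[[22,-419,-475],[-0.98,0.262,0.478],55],[[22,-419,-475],[-0.98,0.262,0.478],55],[[22,-419,-475],[-0.98,0.262,0.478],55]]' 60
python3 - <<'E'
from h import *
q=np.array([636.6,-52.2,86.2,-.2095]);Q=Rb(q[3]); goal(Q.apply([-44,0,58+110])+q[:3],toolrot(Q)); print(env.sense()["joint_pos"])
E
```

```text
t: 2.6
ee_pos: [445.6, -159.8, 214.5]
tool_rot: [1.514, 0.676, -0.976]
contact_force: [0.2, -1.5, 0.1]
grip_width: 55.1
shift [  25.2   34.4 -145. ] turn [0.0004 0.0004 0.0019] alt [-3.1412e+00 -3.0000e-03  6.0000e-04]
[-0.44272007  0.06851684  2.29140677  0.40667399  0.29447207 -0.59441163]
```

```bash
python3 -m crank '[[[25,34,-145],[0,0,0],50],[[25,34,-145],[0,0,0],50],[[25,34,-145],[0,0,0],50],[[25,34,-145],[0,0,0],50],[[25,34,-145],[0,0,0],50],[[25,34,-145],[0,0,0],50],[[25,34,-145],[0,0,0],50]]'
python3 - <<'E'
from h import *
obs=[]
for c in("wrist","top","scene"):
    p=eyes.grab_frame(c)
    if c=="wrist":
        cv2.imwrite("pics/w1.png",p["frame"]); print(p["camera_matrix"],np.array(p["world_from_camera"]).round(3).tolist())
    for n in LOC:
        d=[(x["p"],toW(p,x["centre"])) for x in spot_point(n,p)]
        for pr,w in d:
            if pr>.4 and abs(w[1]+45)<60 and w[0]>500 and w[2]>70: obs.append((n,w)); print(c,n,round(pr,2),w.round(0))
q,res=fit(obs);print(q,abs(res).mean(0)); print(tool()[0],env.sense()["joint_pos"])
E
```

```text
t: 3.18
ee_pos: [518.9, -25.6, 210.1]
tool_rot: [1.515, 0.676, -0.973]
contact_force: [0.5, 0.2, 0.4]
grip_width: 49.5
[[309.70691629   0.         323.29492899]
 [  0.         309.70691629 199.25435846]
 [  0.           0.           1.        ]] [[0.848, -0.342, 0.405, 463.811], [-0.179, -0.904, -0.388, 63.314], [0.499, 0.257, -0.828, 334.907], [0.0, 0.0, 0.0, 1.0]]
wrist box_lip 0.87 [543. -36.  91.]
wrist lid 0.73 [608. -46. 130.]
wrist lid_rib 0.88 [559. -37. 120.]
wrist lid_front 0.98 [545. -37.  93.]
wrist lid_front 0.61 [561. -38. 123.]
top box_lip 0.87 [546. -35.  97.]
top lid 0.93 [608. -49. 129.]
top lid_rib 0.81 [563. -42. 126.]
top lid_mid 0.65 [610. -43. 132.]
top lid_front 0.87 [550. -34.  89.]
scene box 0.72 [642. -53.  84.]
scene box_lip 0.75 [541. -32.  95.]
scene lid 0.96 [611. -49. 128.]
scene lid_rib 0.84 [566. -33. 124.]
scene lid_mid 0.6 [608. -42. 129.]
scene lid_front 0.78 [551. -36.  95.]
scene lid_front 0.5 [564. -35. 127.]
[ 6.35815306e+02 -5.12569466e+01  8.57856084e+01 -1.81651800e-01] [3.46824304 2.10532245 5.30996785]
[516.27321368 -28.77004473 209.23303426] [-0.02508427  0.14862576  2.21184412 -0.33568123  0.2832598   0.48353667]
```

View pics/w1.png

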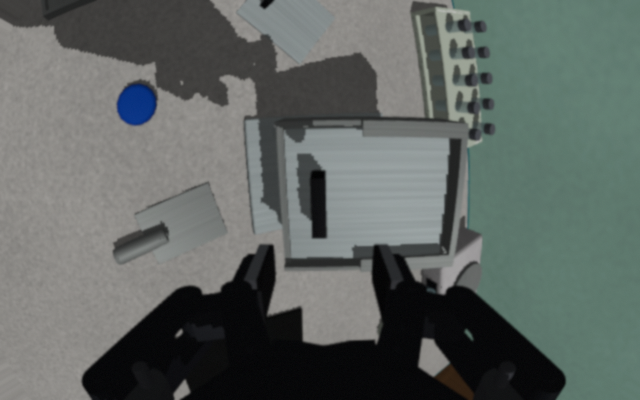

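```bash
cat >> h.py <<'E'
def projw(p,W):
    T=np.array(p["world_from_camera"]);K=np.array(p["camera_matrix"])
    c=(np.atleast_2d(W)-T[:3,3])@T[:3,:3]
    th=np.arctan2(np.hypot(c[:,0],c[:,1]),c[:,2]);u=c[:,:2]/np.hypot(c[:,0],c[:,1])[:,None]
    return u*th[:,None]*K[0,0]+K[:2,2]
E
python3 - <<'E'
from h import *
import pickle
p=eyes.grab_frame("wrist"); pickle.dump(p,open("w2.pkl","wb"))
q=np.array([635.8,-51.3,85.8,-.195]);Q=Rb(q[3])
S=3;x0,y0=240,105
im=cv2.resize(p["frame"][y0:y0+180,x0:x0+250],None,fx=S,fy=S,interpolation=cv2.INTER_CUBIC)
im=cv2.convertScaleAbs(im,alpha=1.2,beta=10)
def poly(L,col):
    u=(projw(p,Q.apply(np.array(L,float))+q[:3])-[x0,y0]+.5)*S
    print(u.round(0).tolist()); cv2.polylines(im,[(u*8).astype(int).reshape(-1,1,2)],True,col,1,cv2.LINE_AA,3)
poly([(80,67,69),(80,-67,69),(-10,-67,69),(-10,67,69)],(0,0,255))
poly([(-80,63,55),(-80,-63,55),(-74,-63,55),(-74,63,55)],(0,255,0))
poly([(-50,25,85),(-50,-25,85),(-38,-25,85),(-38,25,85)],(255,0,255))
cv2.imwrite("pics/w2.png",im)
E
```

```text
[[696.0, 44.0], [645.0, 476.0], [368.0, 489.0], [381.0, 30.0]]
[[119.0, 46.0], [141.0, 458.0], [160.0, 458.0], [141.0, 46.0]]
[[227.0, 202.0], [231.0, 386.0], [276.0, 386.0], [275.0, 202.0]]
```

View pics/w2.png

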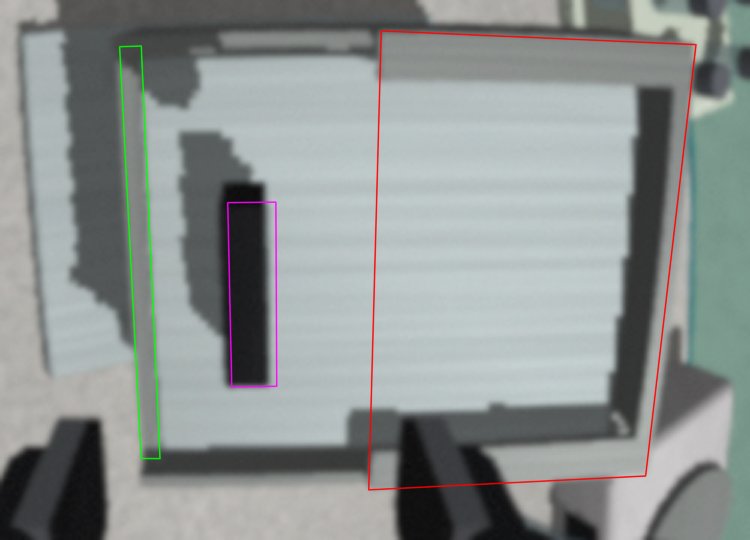

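The box overlay at yaw -0.195 agrees to about 1 px. The rib (crop px 245,290) sits about 2 mm downhill of nominal, so the lid is resting on the lip. Now the grasp.

```bash
cat >> h.py <<'E'
q=np.array([635.8,-51.3,85.8,-.195]);Q=Rb(q[3]);T=toolrot(Q)
def box(v): return Q.apply(np.array(v,float))+q[:3]
def inbox(): return Q.inv().apply(tool()[0]-q[:3]).round(1)
E
python3 - <<'E'
from h import *
goal(box([-46,0,100]),T);goal(box([-46,0,59]),T)
E
```

```text
shift [67.7 -2.2 -1.6] turn [-0.0125  0.0081  0.0032] alt [ 3.1291  0.005  -0.0127]
shift [108.7  -2.1  -1.9] turn [-0.0125  0.0081  0.0032] alt [ 3.1291  0.005  -0.0127]
```

```bash
python3 -m crank '[[[30,-2,-2],[-0.0125,0.008,0.003],32],[[68,-2,-2],[-0.0125,0.008,0.003],32],[[80,-2,-2],[-0.0125,0.008,0.003],32],[[92,-2,-2],[-0.0125,0.008,0.003],32],[[104,-2,-2],[-0.0125,0.008,0.003],32],[[108,-2,-2],[-0.0125,0.008,0.003],32],[[108,-2,-2],[-0.0125,0.008,0.003],32],[[108,-2,-2],[-0.0125,0.008,0.003],32]]' 70
python3 - <<'E'
from h import *
goal(box([-46,0,59]),T);print(inbox())
p=eyes.grab_frame("wrist");cv2.imwrite("pics/w3.png",p["frame"][100:400,200:520].repeat(2,0).repeat(2,1))
E
```

```text
t: 5.1
ee_pos: [569.1, -35.1, 118.2]
tool_rot: [1.501, 0.684, -0.975]
contact_force: [-0.6, -1.1, -0.9]
grip_width: 31.9
shift [ 3.4 -2.8  2.9] turn [0.0002 0.0088 0.0067] alt [-3.1413 -0.0106  0.0138]
[-43.2   2.9  62.3]
```

View pics/w3.png

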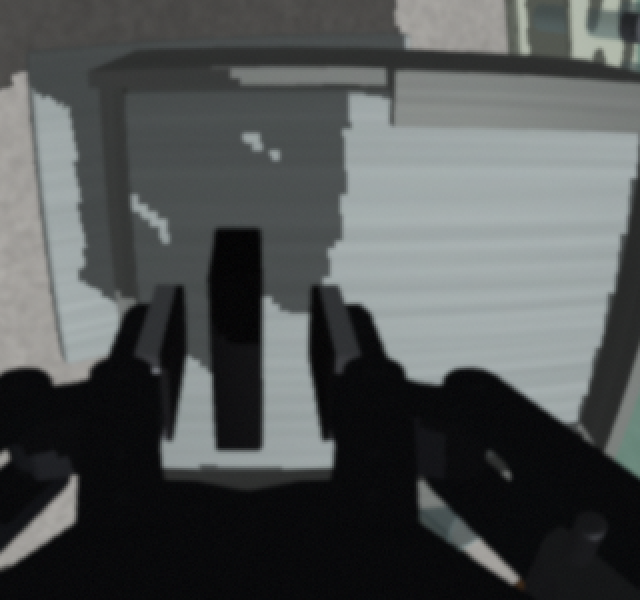

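Run:
```python
from h import *
for i in range(4):
    eyes.grab_frame("top"); print(inbox(),(tool()[1].inv()*T).as_rotvec().round(4))
```

```text
[-42.9   2.9  62.8] [-0.0001  0.0087  0.006 ]
[-42.8   2.9  62.9] [-0.0001  0.0087  0.0057]
[-42.7   2.8  63. ] [-0.0002  0.0087  0.0055]
[-42.7   2.9  63. ] [-0.0002  0.0087  0.0054]
```

```bash
python3 - <<'E'
from h import *
goal(box([-46,0,59.5]),T)
E
python3 -m crank '[[[2,-3,3],[0,0.0087,0.0055],32],[[3.5,-3.5,3],[0,0.0087,0.0055],32],[[3.5,-3.5,3],[0,0.0087,0.0055],32],[[3.5,-3.5,3],[0,0.0087,0.0055],32]]'
python3 - <<'E'
from h import *
for i in range(2):
    eyes.grab_frame("top"); print(inbox(),(tool()[1].inv()*T).as_rotvec().round(4),env.sense()["contact_force"])
E
```

```text
shift [ 3.5 -3.3  2.8] turn [-0.0002  0.0087  0.0054] alt [ 3.1413  0.0085 -0.0137]
t: 5.68
ee_pos: [569.1, -35.3, 117.9]
tool_rot: [1.501, 0.683, -0.975]
contact_force: [0.9, 0.2, 0.2]
grip_width: 32.1
[-43.3   2.8  62. ] [-0.      0.0093  0.0069] [ 0.16529482 -0.6290379  -0.25851627]
[-43.3   2.8  62. ] [0.     0.0092 0.0069] [-0.13954537  0.44986685 -0.0390754 ]
```

Run:
```python
from h import *
s=env.sense();print(s["joint_pos"],s["joint_vel"],s["t"])
```

```text
[-0.03684038  0.41101128  2.15563589 -0.93174808  0.10850533  1.06680812] [ 0.00259287 -0.0002391   0.00037355  0.00102689 -0.00032411 -0.00098658] 5.7833
```

Joint 5 is at its 0.11 limit because the tool is nearly in line with the forearm. I'll back off and tilt the tool 0.28 rad about the jaw axis. The pads stay flat on the rib and the wrist clears the singularity.

```bash
cat >> h.py <<'E'
T2=T*R.from_euler('y',.28)
E
python3 -m crank '[[[-40,0,0],[0,0,0],32],[[-80,0,0],[0,0,0],32],[[-110,0,0],[0,0,0],32],[[-110,0,0],[0,0.1,0],32],[[-110,0,0],[0,0.2,0],32],[[-110,0,0],[0,0.28,0],32],[[-110,0,0],[0,0.28,0],32],[[-110,0,0],[0,0.28,0],32],[[-110,0,0],[0,0.28,0],32]]'
python3 - <<'E'
from h import *
eyes.grab_frame("top")
print(inbox(),env.sense()["joint_pos"]);goal(box([-46,3,90]),T2);goal(box([-46,3,62]),T2)
E
```

```text
t: 6.53
ee_pos: [510.4, -24.1, 206.8]
tool_rot: [1.613, 0.861, -0.848]
contact_force: [-0.5, -0.7, -0.6]
grip_width: 32.0
[-50.5   2.4 168.9] [-0.18987075  0.15245427  2.21661197  0.62839385  0.35043226 -0.5993473 ]
shift [77.1  7.5 15.5] turn [-0.0044  0.0743  0.0386] alt [ 3.1344  0.0605 -0.1165]
shift [104.5   8.6  21.2] turn [-0.0044  0.0743  0.0386] alt [ 3.1344  0.0605 -0.1165]
```

```bash
python3 -m crank '[[[0,0,0],[0,0,0],32],[[0,0,0],[0,0,0],32],[[0,0,0],[0,0,0],32]]'
python3 - <<'E'
from h import *
print(inbox(),env.sense()["joint_pos"],env.sense()["joint_vel"].round(3));goal(box([-46,3,90]),T2);goal(box([-46,3,62]),T2)
E
```

```text
t: 6.83
ee_pos: [510.1, -24.2, 206.1]
tool_rot: [1.611, 0.861, -0.852]
contact_force: [-0.3, -0.7, 0.2]
grip_width: 32.0
[-51.2   2.2 168.4] [-0.18527225  0.15286103  2.21611484  0.60423449  0.34753161 -0.56953331] [ 0.006  0.001  0.     0.019  0.003 -0.023]
shift [76.8  8.5 14.7] turn [-0.0075  0.0807  0.0413] alt [ 3.1309  0.0647 -0.1264]
shift [104.2   9.7  20.2] turn [-0.0075  0.0807  0.0413] alt [ 3.1309  0.0647 -0.1264]
```

```bash
python3 -m crank '[[[0,8,0],[-0.0075,0.081,0.041],32],[[20,8.5,4],[-0.0075,0.081,0.041],32],[[40,8.5,8],[-0.0075,0.081,0.041],32],[[60,8.5,12],[-0.0075,0.081,0.041],32],[[77,8.5,14.7],[-0.0075,0.081,0.041],32],[[77,8.5,14.7],[-0.0075,0.081,0.041],32],[[77,8.5,14.7],[-0.0075,0.081,0.041],32],[[77,8.5,14.7],[-0.0075,0.081,0.041],32]]'
python3 - <<'E'
from h import *
eyes.grab_frame("top")
print(inbox(),env.sense()["joint_pos"],env.sense()["joint_vel"].round(3));goal(box([-46,3,62]),T2)
E
```

```text
t: 7.5
ee_pos: [553.1, -31.3, 141.1]
tool_rot: [1.66, 0.885, -0.757]
contact_force: [-0.7, 0.3, 0.0]
grip_width: 32.2
[-45.5   3.5  90.6] [-0.24254889  0.36383396  2.19145757  1.3386054   0.31395155 -1.3710869 ] [-0.003 -0.012  0.002  0.016 -0.001 -0.017]
shift [27.4 -0.5  8.4] turn [ 0.001  -0.0017 -0.0006] alt [-3.1406e+00  9.0000e-04 -2.7000e-03]
```

```bash
python3 -m crank '[[[10,-0.5,3],[0,0,0],32],[[20,-0.5,6],[0,0,0],32],[[27.4,-0.5,8.4],[0,0,0],32],[[27.4,-0.5,8.4],[0,0,0],32],[[27.4,-0.5,8.4],[0,0,0],32],[[27.4,-0.5,8.4],[0,0,0],32]]'
python3 - <<'E'
from h import *
p=eyes.grab_frame("wrist")
print(inbox(),env.sense()["joint_pos"]);goal(box([-46,3,62]),T2)
cv2.imwrite("pics/w4.png",p["frame"][100:400,200:520].repeat(2,0).repeat(2,1))
E
```

```text
t: 8.05
ee_pos: [566.9, -34.9, 116.6]
tool_rot: [1.661, 0.883, -0.756]
contact_force: [0.2, -0.4, 0.1]
grip_width: 32.0
[-45.8   2.8  62. ] [-0.24260371  0.43416584  2.17115629  1.49526124  0.30603463 -1.53505565]
shift [ 0.1 -0.2 -0.2] turn [ 0.0006 -0.0015 -0.0013] alt [-3.141e+00  2.000e-03 -2.400e-03]
```

View pics/w4.png

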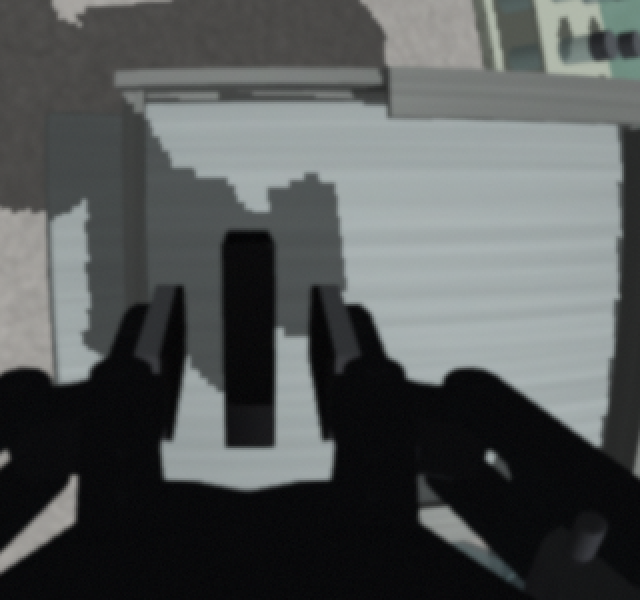

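The rib (crop px 248,340) is centred between the fingers (165 to 330). Closing.

```bash
python3 -m crank '[[[0,0,0],[0,0,0],8],[[0,0,0],[0,0,0],8],[[0,0,0],[0,0,0],8],[[0,0,0],[0,0,0],8],[[0,0,0],[0,0,0],8],[[0,0,0],[0,0,0],8]]' 80
python3 - <<'E'
from h import *
print(inbox());A=T2.inv()*Q
print("n",A.apply([0,0,1]).round(3),"x",A.apply([1,0,0]).round(3))
E
```

```text
t: 8.6
ee_pos: [567.4, -35.1, 116.8]
tool_rot: [1.661, 0.883, -0.755]
contact_force: [-3.6, -2.5, 8.1]
grip_width: 10.9
[-45.4   2.6  61.9]
n [-0.961  0.    -0.276] x [-0.  1.  0.]
```

```bash
python3 -m crank '[[[-2,0.7,-0.6],[0,0,0],8],[[-4,0.7,-1.1],[0,0,0],8],[[-6,0.7,-1.7],[0,0,0],8],[[-7.7,0.7,-2.2],[0,0,0],8],[[-7.7,0.7,-2.2],[0,0,0],8],[[-7.7,0.7,-2.2],[0,0,0],8],[[-7.7,0.7,-2.2],[0,0,0],8]]'
python3 - <<'E'
from h import *
p=eyes.grab_frame("wrist");print(inbox(),(tool()[1].inv()*T2).as_rotvec().round(4),env.sense()["contact_force"])
cv2.imwrite("pics/w5.png",p["frame"][80:360,200:520].repeat(2,0).repeat(2,1))
E
```

```text
t: 9.18
ee_pos: [563.3, -34.3, 122.6]
tool_rot: [1.661, 0.884, -0.758]
contact_force: [-0.3, 0.0, -3.3]
grip_width: 10.6
[-45.9   2.6  69.1] [-0.0001 -0.0014  0.0003] [-0.97034781 -0.86947396 -3.45166407]
```

View pics/w5.png

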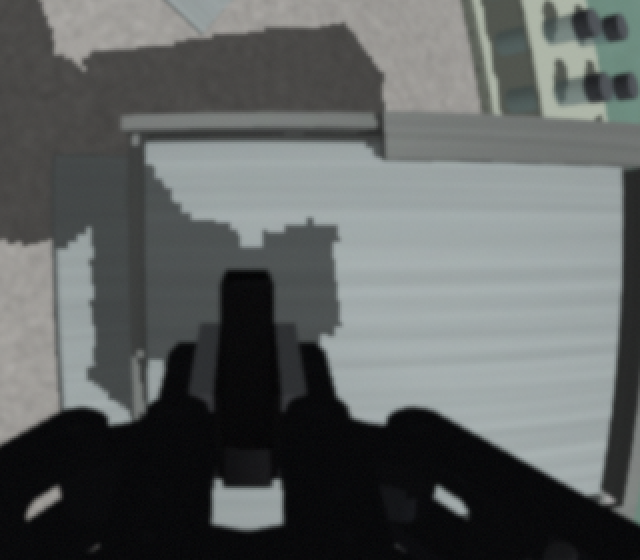

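Weight is about 3 N and the lid hangs free (lip edge clear at crop px 140,250). Sliding downhill.

```bash
python3 -m crank '[[[0,-5,0],[0,0,0],8],[[0,-12,0],[0,0,0],8],[[0,-20,0],[0,0,0],8],[[0,-28,0],[0,0,0],8],[[0,-30,0],[0,0,0],8],[[0,-30,0],[0,0,0],8]]'
python3 - <<'E'
from h import *
print(inbox(),(tool()[1].inv()*T2).as_rotvec().round(4),env.sense()["joint_pos"].round(2))
E
```

```text
t: 9.73
ee_pos: [537.5, -29.2, 107.4]
tool_rot: [1.661, 0.885, -0.759]
contact_force: [0.4, 1.0, -3.0]
grip_width: 10.2
[-76.5   2.6  69.1] [-0.0005 -0.0013  0.0012] [-0.25  0.43  2.23  1.67  0.31 -1.72]
```

```bash
python3 -m crank '[[[0,-8,0],[0,0,0],8],[[0,-18,0],[0,0,0],8],[[0,-28,0],[0,0,0],8],[[0,-38,0],[0,0,0],8],[[0,-48,0],[0,0,0],8],[[0,-58,0],[0,0,0],8],[[0,-68,0],[0,0,0],8],[[0,-76,0],[0,0,0],8],[[0,-76,0],[0,0,0],8],[[0,-76,0],[0,0,0],8]]'
python3 - <<'E'
from h import *
print(inbox(),(tool()[1].inv()*T2).as_rotvec().round(4),env.sense()["joint_pos"].round(2))
E
```

```text
t: 10.57
ee_pos: [474.1, -16.7, 70.0]
tool_rot: [1.661, 0.884, -0.757]
contact_force: [0.1, 0.6, -3.3]
grip_width: 10.5
[-151.1    2.6   68.9] [-0.0002 -0.0015 -0.0002] [-0.26  0.49  2.37  2.19  0.39 -2.29]
```

```bash
cat >> h.py <<'E'
L=R.from_euler('z',-.19); TL=toolrot(L)*R.from_euler('y',.28)
def lidtcp(z): return np.array([447,-299,z])+L.apply([-44,2.6,12])
E
python3 - <<'E'
from h import *
p,r=tool()
print("up120",r.inv().apply([-25,5,110]).round(1)); goal([430,-60,190],TL)
goal(lidtcp(110),TL)
p=eyes.grab_frame("top")
for n in("mat",): print([(round(d["p"],2),toW(p,d["centre"]).round(0)) for d in spot_point(n,p)])
for n in("tray","mat"):
  for d in trace(n,p)[:2]:
    c=cv2.minAreaRect(np.argwhere(d["region"])[:,::-1].astype(np.float32)); 
    K=p["camera_matrix"];Tc=np.array(p["world_from_camera"])
    out=[]
    for u in [c[0],*cv2.boxPoints(c)]:
        v=Tc[:3,:3]@np.linalg.inv(K)@[u[0],u[1],1]; h=18 if n=="tray" else 6
        out.append((Tc[:3,3]+v*(h-Tc[2,3])/v[2])[:2].round(0).tolist())
    print(n,round(d["p"],2),d["region"].sum(),out)
E
```

```text
up120 [-103.7   32.9  -30.1]
shift [-130.8   29.8   15.3] turn [ 1.402e-01 -2.000e-04 -5.047e-01] alt [-2.9075e+00  7.5090e-01 -4.0000e-04]
shift [-128.7   12.3  254.1] turn [ 1.402e-01 -2.000e-04 -5.047e-01] alt [-2.9075e+00  7.5090e-01 -4.0000e-04]
[(0.61, array([ 451., -302.,    5.]))]
tray 0.86 2296 [[449.0, 287.0], [540.0, 377.0], [538.0, 204.0], [360.0, 201.0], [362.0, 368.0]]
mat 0.89 4491 [[446.0, -303.0], [371.0, -194.0], [562.0, -243.0], [521.0, -414.0], [334.0, -361.0]]
```

```bash
python3 -m crank '[[[-20,6,-6],[0,0,0],8],[[-45,14,-13],[0,0,0],8],[[-75,23,-21],[0,0,0],8],[[-104,33,-30],[0,0,0],8],[[-120,32,-10],[0.05,0,-0.17],8],[[-131,30,15],[0.1,0,-0.34],8],[[-131,30,15],[0.14,0,-0.505],8],[[-131,30,15],[0.14,0,-0.505],8],[[-131,30,15],[0.14,0,-0.505],8],[[-131,30,15],[0.14,0,-0.505],8],[[-131,30,15],[0.14,0,-0.505],8],[[-131,30,15],[0.14,0,-0.505],8]]'
python3 - <<'E'
from h import *
print(env.sense()["joint_pos"].round(2)); goal(lidtcp(90),TL)
E
```

```text
t: 11.77
ee_pos: [432.7, -61.4, 191.9]
tool_rot: [1.568, 1.295, -1.185]
contact_force: [1.8, -0.3, -1.7]
grip_width: 10.1
[-0.36  0.23  2.06  0.34  0.92 -0.38]
shift [ 24.2  15.  243.9] turn [-0.0004  0.0033 -0.0002] alt [ 3.1412e+00 -4.0000e-04 -5.1000e-03]
```

```bash
python3 -m crank '[[[3,2,30],[0,0.003,0],8],[[6,4,65],[0,0.003,0],8],[[10,6,100],[0,0.003,0],8],[[13,8,135],[0,0.003,0],8],[[17,10,170],[0,0.003,0],8],[[20,13,205],[0,0.003,0],8],[[24,15,235],[0,0.003,0],8],[[24,15,244],[0,0.003,0],8],[[24,15,244],[0,0.003,0],8],[[24,15,244],[0,0.003,0],8],[[24,15,244],[0,0.003,0],8]]'
python3 - <<'E'
from h import *
p=eyes.grab_frame("wrist"); print(env.sense()["joint_pos"].round(2)); goal(lidtcp(11),TL);goal(lidtcp(6),TL)
cv2.imwrite("pics/w6.png",p["frame"])
E
```

```text
t: 12.68
ee_pos: [401.1, -284.9, 100.0]
tool_rot: [1.572, 1.301, -1.179]
contact_force: [-0.1, -0.2, -3.9]
grip_width: 10.6
[-0.78  0.5   1.92  0.3   0.9  -0.8 ]
shift [73.4  3.5 24.2] turn [ 0.0019 -0.0035  0.0003] alt [-3.1397e+00 -5.0000e-04 -5.5000e-03]
shift [78.2  3.5 25.6] turn [ 0.0019 -0.0035  0.0003] alt [-3.1397e+00 -5.0000e-04 -5.5000e-03]
```

View pics/w6.png

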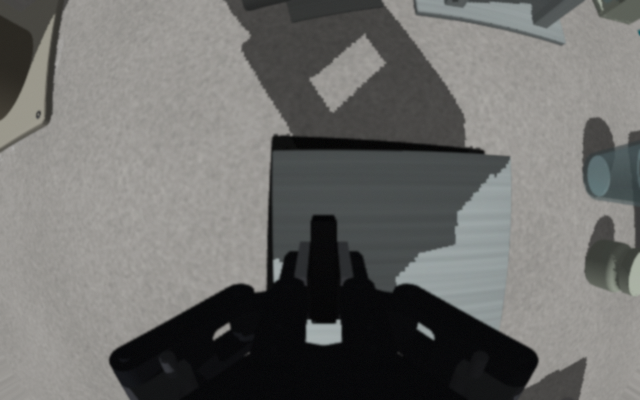

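The lid covers the mat (mat edges show at px 270 left and 135 top). It is still 90 mm up. Lowering it.

```bash
python3 -m crank '[[[20,3,7],[0,0,0],8],[[40,3.5,13],[0,0,0],8],[[58,3.5,19],[0,0,0],8],[[68,3.5,22],[0,0,0],8],[[73,3.5,24],[0,0,0],8],[[73,3.5,24],[0,0,0],8],[[73,3.5,24],[0,0,0],8]]'
python3 - <<'E'
from h import *
goal(lidtcp(8),TL);goal(lidtcp(6),TL)
E
python3 -m crank '[[[1,0,0.3],[0,0,0],8],[[2,0,0.6],[0,0,0],8],[[2,0,0.6],[0,0,0],8],[[2,0,0.6],[0,0,0],8]]'
```

```text
t: 13.32
ee_pos: [404.6, -289.4, 23.5]
tool_rot: [1.572, 1.3, -1.18]
contact_force: [-0.2, 0.5, -3.3]
grip_width: 10.2
shift [ 3.7 -0.6 -0.1] turn [ 0.0011 -0.0029  0.    ] alt [-3.1405 -0.     -0.0045]
shift [ 5.6 -0.6  0.4] turn [ 0.0011 -0.0029  0.    ] alt [-3.1405 -0.     -0.0045]
t: 13.65
ee_pos: [404.5, -289.8, 21.4]
tool_rot: [1.572, 1.299, -1.18]
contact_force: [0.2, -0.1, -2.6]
grip_width: 10.5
```

```bash
python3 -m crank '[[[0.7,0,0.2],[0,0,0],8],[[1.4,0,0.4],[0,0,0],8],[[1.4,0,0.4],[0,0,0],8],[[1.4,0,0.4],[0,0,0],8]]';python3 -m crank '[[[0.7,0,0.2],[0,0,0],8],[[1.4,0,0.4],[0,0,0],8],[[1.4,0,0.4],[0,0,0],8],[[1.4,0,0.4],[0,0,0],8]]'
```

```text
t: 13.98
ee_pos: [404.3, -289.7, 19.5]
tool_rot: [1.572, 1.299, -1.18]
contact_force: [-0.2, 0.3, -0.5]
grip_width: 10.0
t: 14.32
ee_pos: [404.4, -289.6, 19.2]
tool_rot: [1.573, 1.3, -1.18]
contact_force: [-3.5, 1.4, 13.8]
grip_width: 10.5
```

```bash
python3 -m crank '[[[-1,0,-0.3],[0,0,0],8],[[-1,0,-0.3],[0,0,0],35],[[-1,0,-0.3],[0,0,0],35],[[-1,0,-0.3],[0,0,0],35],[[-1,0,-0.3],[0,0,0],35],[[-1,0,-0.3],[0,0,0],35],[[-1,0,-0.3],[0,0,0],35],[[-20,0,0],[0,0,0],35],[[-50,0,0],[0,0,0],45],[[-90,0,0],[0,0,0],45],[[-130,0,0],[0,0,0],45],[[-160,0,0],[0,0,0],45]]'
python3 - <<'E'
from h import *
p=eyes.grab_frame("scene"); cv2.imwrite("pics/s7.png",p["frame"][100:400,100:500].repeat(2,0).repeat(2,1))
for n in("lid","lid_mid","tin","tin_mid","cartridge_mid"): print(n,[(round(d["p"],2),toW(p,d["centre"]).round(0).tolist(),Q.inv().apply(toW(p,d["centre"])-q[:3]).round(0)) for d in spot_point(n,p)])
print(inbox(),tool()[0])
E
```

```text
t: 15.32
ee_pos: [396.1, -334.5, 174.4]
tool_rot: [1.572, 1.297, -1.18]
contact_force: [0.5, 0.5, 0.6]
grip_width: 44.8
lid [(0.98, [451.0, -303.0, 4.0], array([-156., -283.,   -4.])), (0.85, [627.0, 143.0, -2.0], array([-84., 188., -53.])), (0.78, [239.0, 308.0, 3.0], array([-439.,  276.,  157.])), (0.17, [707.0, 277.0, 2.0], array([-37., 336., -75.]))]
lid_mid [(0.89, [634.0, 142.0, 2.0], array([-76., 189., -53.])), (0.78, [449.0, -295.0, 13.0], array([-154., -275.,    5.])), (0.67, [242.0, 307.0, 1.0], array([-437.,  276.,  154.]))]
tin [(0.36, [635.0, -79.0, 95.0], array([  9., -28.,   6.])), (0.32, [718.0, -286.0, 1.0], array([  67., -214., -137.]))]
tin_mid [(0.59, [625.0, -81.0, 110.0], array([  8., -31.,  23.]))]
cartridge_mid [(0.66, [639.0, -18.0, 111.0], array([10., 33., 23.]))]
[-114.9 -322.4  164.1] [ 395.21216561 -332.43918183  170.51812764]
```

View pics/s7.png

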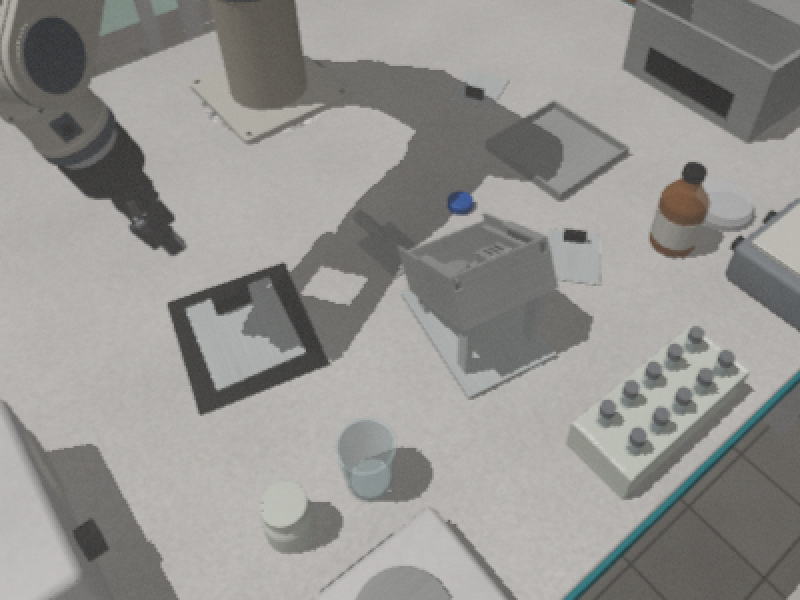

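The lid lies flat and centred on the mat (crop px 245,330). The slotted cartridge is on the box's +y side, so the tin is at y=-28.

```bash
cat >> h.py <<'E'
TT=T*R.from_euler('y',.22)
def tin(back,v=(5,-24,18)): return box(v)-back*TT.apply([1,0,0])
E
python3 - <<'E'
from h import *
print(tin(150),tin(0)); goal(tin(150),TT)
E
```

```text
[548.42025159 -91.87210839 230.66125466] [626.56823516 -73.94027896 103.88845727]
shift [  16.5  105.1 -271.4] turn [-0.1258 -0.0644  0.5104] alt [2.9177 0.7626 0.0962]
```

```bash
python3 -m crank '[[[0,15,-30],[0,0,0],58],[[2,30,-65],[0,0,0.06],58],[[5,45,-100],[0,0,0.15],58],[[7,60,-135],[-0.03,-0.02,0.25],58],[[9,75,-170],[-0.06,-0.03,0.35],58],[[12,88,-205],[-0.09,-0.04,0.43],58],[[14,98,-240],[-0.126,-0.064,0.51],58],[[16,105,-271],[-0.126,-0.064,0.51],58],[[16,105,-271],[-0.126,-0.064,0.51],58],[[16,105,-271],[-0.126,-0.064,0.51],58],[[16,105,-271],[-0.126,-0.064,0.51],58],[[16,105,-271],[-0.126,-0.064,0.51],58]]' 50
python3 - <<'E'
from h import *
p=eyes.grab_frame("wrist");s=env.sense(); print(inbox(),s["joint_pos"].round(2)); goal(tin(150),TT);goal(tin(50),TT)
x0,y0,S=240,60,3
im=cv2.resize(p["frame"][y0:y0+180,x0:x0+240],None,fx=S,fy=S,interpolation=cv2.INTER_CUBIC);im=cv2.convertScaleAbs(im,alpha=1.2,beta=15)
a=np.linspace(0,2*np.pi,40);
for z in(46,):
    u=(projw(p,box(np.c_[4.5+18*np.cos(a),-28+18*np.sin(a),0*a+z]))-[x0,y0]+.5)*S
    cv2.polylines(im,[(u*8).astype(int).reshape(-1,1,2)],True,(0,0,255),1,cv2.LINE_AA,3)
cv2.imwrite("pics/w8.png",im)
for n in("tin","tin_mid","cartridge_mid"): print(n,[(round(d["p"],2),Q.inv().apply(toW(p,d["centre"])-q[:3]).round(1)) for d in spot_point(n,p)])
E
```

```text
t: 16.62
ee_pos: [548.3, -93.8, 230.9]
tool_rot: [1.628, 0.84, -0.806]
contact_force: [1.0, 0.3, 0.4]
grip_width: 58.2
[  5.6 -59.  164.5] [-0.35  0.18  2.12  0.72  0.46 -0.8 ]
shift [ 0.6 -0.6 -2.2] turn [-0.0005  0.0015 -0.    ] alt [ 3.1411e+00 -1.0000e-04 -2.4000e-03]
shift [100.6  -0.6  -2.3] turn [-0.0005  0.0015 -0.    ] alt [ 3.1411e+00 -1.0000e-04 -2.4000e-03]
tin [(0.86, array([  6.9, -27.2,   6.3]))]
tin_mid [(0.79, array([  1.5, -33.6,  26.5]))]
cartridge_mid [(0.93, array([ 2.1, 28.3, 26.7]))]
```

View pics/w8.png

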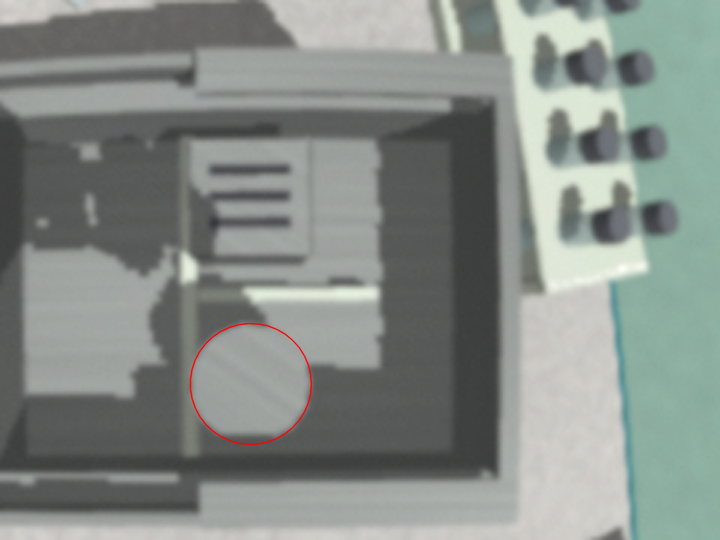

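The tin top at crop px (250,380) falls inside the predicted circle to within about 1 mm. Descending.

```bash
python3 -m crank '[[[30,-0.5,-2],[0,0,0],58],[[65,-0.5,-2],[0,0,0],58],[[95,-0.5,-2],[0,0,0],58],[[100,-0.5,-2],[0,0,0],58],[[100,-0.5,-2],[0,0,0],58],[[100,-0.5,-2],[0,0,0],58]]'
python3 - <<'E'
from h import *
s=env.sense(); print(inbox(),s["joint_pos"].round(2)); goal(tin(0),TT)
E
```

```text
t: 17.32
ee_pos: [600.4, -79.7, 147.7]
tool_rot: [1.628, 0.84, -0.804]
contact_force: [0.3, -0.4, -0.7]
grip_width: 58.1
[  5.6 -34.7  68.2] [-0.28  0.4   2.08  1.03  0.31 -1.09]
shift [51.3 -0.6  0.5] turn [ 0.0005  0.0009 -0.0006] alt [-3.1411e+00  1.0000e-03  1.3000e-03]
```

```bash
python3 -m crank '[[[12,-0.6,0.5],[0,0,0],58],[[24,-0.6,0.5],[0,0,0],58],[[35,-0.6,0.5],[0,0,0],58],[[44,-0.6,0.5],[0,0,0],58],[[50,-0.6,0.5],[0,0,0],58],[[51,-0.6,0.5],[0,0,0],58],[[51,-0.6,0.5],[0,0,0],58],[[51,-0.6,0.5],[0,0,0],58]]'
python3 - <<'E'
from h import *
s=env.sense(); print(inbox(),s["joint_pos"].round(2)); goal(tin(0),TT)
p=eyes.grab_frame("wrist");cv2.imwrite("pics/w9.png",p["frame"][80:380,160:480].repeat(2,0).repeat(2,1))
E
```

```text
t: 17.98
ee_pos: [627.0, -74.1, 105.6]
tool_rot: [1.628, 0.838, -0.802]
contact_force: [0.9, -1.1, -0.2]
grip_width: 58.1
[  6.2 -24.1  19.2] [-0.25  0.51  2.04  1.26  0.26 -1.3 ]
shift [ 1.2 -1.2  0.2] turn [ 0.0012  0.001  -0.0031] alt [-3.1404e+00  4.8000e-03  1.6000e-03]
```

View pics/w9.png

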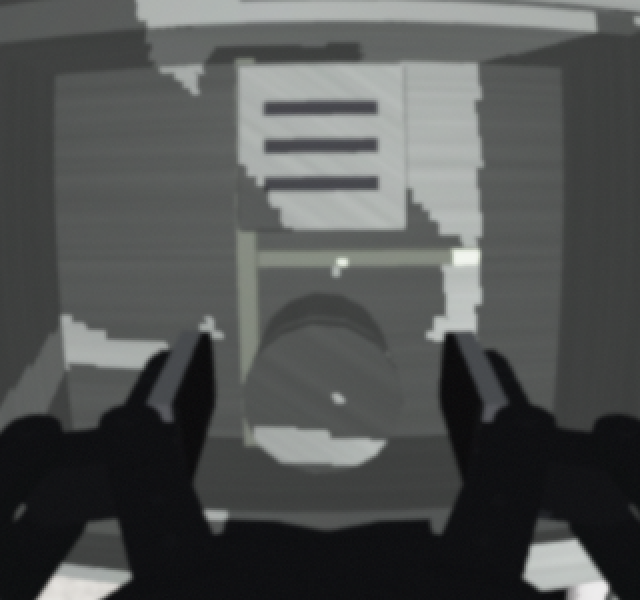

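The tin (crop px 323,390) is centred between the pads (210 and 442). Closing.

```bash
python3 -m crank '[[[0.5,-1,0],[0,0,0],58],[[0.5,-1,0],[0,0,0],33],[[0.5,-1,0],[0,0,0],33],[[0.5,-1,0],[0,0,0],33],[[0.5,-1,0],[0,0,0],33],[[0.5,-1,0],[0,0,0],33],[[0.5,-1,0],[0,0,0],33]]' 50
python3 - <<'E'
from h import *
print(inbox()); A=tool()[1].inv()*Q; print("60 up n",A.apply([0,0,60]).round(1),A.apply([0,0,130]).round(1))
E
```

```text
t: 18.62
ee_pos: [626.3, -73.6, 103.8]
tool_rot: [1.628, 0.839, -0.803]
contact_force: [-4.6, -1.0, 7.5]
grip_width: 34.0
[  4.7 -23.7  18.1]
60 up n [-58.6   0.1 -13. ] [-126.9    0.3  -28.3]
```

```bash
python3 -m crank '[[[-8,0,-2],[0,0,0],33],[[-20,0,-4.5],[0,0,0],33],[[-35,0,-8],[0,0,0],33],[[-55,0,-12],[0,0,0],33],[[-80,0,-18],[0,0,0],33],[[-110,0,-24.5],[0,0,0],33],[[-127,0,-28.3],[0,0,0],33],[[-127,0,-28.3],[0,0,0],33],[[-127,0,-28.3],[0,0,0],33]]'
python3 - <<'E'
from h import *
L2=R.from_euler('z',.3); TF=toolrot(L2)*R.from_euler('y',.22)
s=env.sense();print(inbox(),s["joint_pos"].round(2))
c=np.array([449,288,0])+L2.apply([0,4,0])
for y in(0.,): goal([440,0,230],TF)
goal(c+[0,0,130],TF); goal(c+[0,0,18],TF)
p=eyes.grab_frame("scene")
for n in("tin_mid","cartridge_mid","tray"): print(n,[(round(d["p"],2),toW(p,d["centre"]).round(0).tolist(),Q.inv().apply(toW(p,d["centre"])-q[:3]).round(0)) for d in spot_point(n,p)[:2]])
E
```

```text
t: 19.37
ee_pos: [562.4, -60.8, 216.6]
tool_rot: [1.628, 0.838, -0.802]
contact_force: [1.1, -0.5, -1.0]
grip_width: 34.2
[  4.7 -23.6 148.4] [-0.26  0.22  2.12  0.73  0.38 -0.75]
shift [ -68.2 -107.2  -52.2] turn [-0.3583  0.1316 -0.6087] alt [ 2.6521 -0.8438 -0.1824]
shift [  54.7 -199.4 -319.7] turn [-0.3583  0.1316 -0.6087] alt [ 2.6521 -0.8438 -0.1824]
shift [ 149.2 -255.8 -298.8] turn [-0.3583  0.1316 -0.6087] alt [ 2.6521 -0.8438 -0.1824]
tin_mid [(0.56, [561.0, -66.0, 221.0], array([  6., -29., 153.])), (0.51, [639.0, -50.0, 91.0], array([5., 2., 3.]))]
cartridge_mid [(0.56, [639.0, -18.0, 111.0], array([10., 33., 24.]))]
tray [(0.9, [455.0, 293.0, 1.0], array([-253.,  303.,   49.])), (0.55, [705.0, 279.0, -0.0], array([-40., 338., -76.]))]
```

```bash
python3 -m crank '[[[-20,-25,-10],[0,0,0],33],[[-40,-55,-25],[-0.05,0.02,-0.09],33],[[-60,-85,-40],[-0.11,0.04,-0.19],33],[[-68,-107,-52],[-0.18,0.07,-0.3],33],[[-60,-115,-85],[-0.24,0.09,-0.41],33],[[-50,-125,-115],[-0.3,0.11,-0.51],33],[[-35,-135,-150],[-0.358,0.132,-0.609],33],[[-15,-150,-185],[-0.358,0.132,-0.609],33],[[5,-165,-220],[-0.358,0.132,-0.609],33],[[25,-180,-255],[-0.358,0.132,-0.609],33],[[40,-190,-290],[-0.358,0.132,-0.609],33],[[54,-199,-319],[-0.358,0.132,-0.609],33]]'; python3 -m crank '[[[0,0,0],[0,0,0],33],[[0,0,0],[0,0,0],33],[[0,0,0],[0,0,0],33]]'
python3 - <<'E'
from h import *
L2=R.from_euler('z',.3); TF=toolrot(L2)*R.from_euler('y',.22)
print(env.sense()["joint_pos"].round(2))
c=np.array([451,289,0])+L2.apply([0,4,0])
goal(c+[0,0,24],TF); goal(c+[0,0,16],TF)
E
```

```text
t: 20.57
ee_pos: [446.7, 293.4, 127.8]
tool_rot: [1.117, 1.521, -0.899]
contact_force: [0.4, 0.3, 0.7]
grip_width: 34.2
t: 20.82
ee_pos: [447.0, 290.8, 129.2]
tool_rot: [1.117, 1.521, -0.899]
contact_force: [0.9, 0.7, -1.0]
grip_width: 34.2
[ 0.43  0.43  1.93  0.32  0.78 -0.1 ]
shift [102.9   3.8  22. ] turn [-0.0004 -0.0014  0.004 ] alt [3.1412e+00 6.3000e-03 2.1000e-03]
shift [110.7   3.8  23.8] turn [-0.0004 -0.0014  0.004 ] alt [3.1412e+00 6.3000e-03 2.1000e-03]
```

```bash
python3 -m crank '[[[20,2,5],[0,0,0.004],33],[[45,4,10],[0,0,0.004],33],[[70,4,15],[0,0,0.004],33],[[90,4,19],[0,0,0.004],33],[[100,4,21],[0,0,0.004],33],[[103,4,22],[0,0,0.004],33],[[103,4,22],[0,0,0.004],33],[[103,4,22],[0,0,0.004],33]]'; python3 -m crank '[[[2,0,0.5],[0,0,0],33],[[4,0,0.9],[0,0,0],33],[[5,0,1.1],[0,0,0],33],[[5,0,1.1],[0,0,0],33],[[5,0,1.1],[0,0,0],33]]'
python3 - <<'E'
from h import *
p=eyes.grab_frame("wrist");cv2.imwrite("pics/w10.png",p["frame"][80:380,160:480].repeat(2,0).repeat(2,1)); print(tool()[0])
E
```

```text
t: 21.48
ee_pos: [451.6, 293.1, 25.8]
tool_rot: [1.123, 1.516, -0.894]
contact_force: [0.8, -0.9, -1.3]
grip_width: 34.4
t: 21.9
ee_pos: [450.9, 293.4, 20.0]
tool_rot: [1.122, 1.516, -0.894]
contact_force: [-0.2, -0.5, -1.1]
grip_width: 33.8
[450.88379445 293.42402116  20.00495951]
```

View pics/w10.png

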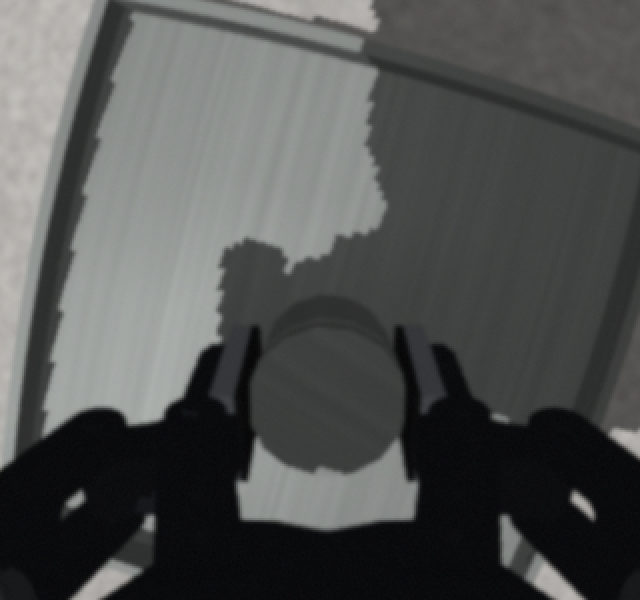

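The tin (crop px 327,395) is held mid-tray. Creeping down to contact.

```bash
python3 -m crank '[[[1,0,0.2],[0,0,0],33],[[2,0,0.4],[0,0,0],33],[[2,0,0.4],[0,0,0],33],[[2,0,0.4],[0,0,0],33]]'; python3 -m crank '[[[0.7,0,0.2],[0,0,0],33],[[1.4,0,0.3],[0,0,0],33],[[1.4,0,0.3],[0,0,0],33],[[1.4,0,0.3],[0,0,0],33]]'
```

```text
t: 22.28
ee_pos: [450.7, 293.4, 17.7]
tool_rot: [1.122, 1.517, -0.895]
contact_force: [0.2, -0.1, -1.3]
grip_width: 33.9
t: 22.62
ee_pos: [450.8, 293.6, 17.5]
tool_rot: [1.122, 1.517, -0.894]
contact_force: [-2.1, -1.6, 12.9]
grip_width: 33.8
```

```bash
python3 -m crank '[[[-0.8,0,-0.2],[0,0,0],33],[[-0.8,0,-0.2],[0,0,0],33],[[-0.8,0,-0.2],[0,0,0],60],[[-0.8,0,-0.2],[0,0,0],60],[[-0.8,0,-0.2],[0,0,0],60],[[-0.8,0,-0.2],[0,0,0],60],[[-0.8,0,-0.2],[0,0,0],60],[[-0.8,0,-0.2],[0,0,0],60],[[-15,0,0],[0,0,0],60],[[-45,0,0],[0,0,0],60],[[-85,0,0],[0,0,0],60],[[-125,0,0],[0,0,0],60]]'; python3 -m crank '[[[-30,0,0],[0,0,0],60],[[-60,0,0],[0,0,0],60],[[-60,0,0],[0,0,0],60],[[-60,0,0],[0,0,0],60],[[-60,0,0],[0,0,0],60]]'
python3 - <<'E'
from h import *
for c in("wrist","scene"):
    p=eyes.grab_frame(c)
    for n in("tin","tin_mid","tray","lid_mid","cartridge_mid"): print(c,n,[(round(d["p"],2),toW(p,d["centre"]).round(0).tolist()) for d in spot_point(n,p)[:3]])
cv2.imwrite("pics/s11.png",p["frame"][100:400,150:550].repeat(2,0).repeat(2,1))
E
```

```text
t: 23.62
ee_pos: [457.7, 266.3, 138.7]
tool_rot: [1.12, 1.518, -0.897]
contact_force: [0.7, 1.1, 0.1]
grip_width: 60.0
t: 24.03
ee_pos: [461.9, 254.2, 196.3]
tool_rot: [1.121, 1.517, -0.895]
contact_force: [-0.2, 0.6, -0.6]
grip_width: 60.0
wrist tin [(0.85, [453.0, 289.0, 6.0])]
wrist tin_mid [(0.56, [450.0, 286.0, 25.0])]
wrist tray [(0.74, [447.0, 294.0, 1.0])]
wrist lid_mid [(0.72, [632.0, 141.0, 1.0])]
wrist cartridge_mid [(0.64, [449.0, 288.0, 6.0])]
scene tin [(0.5, [454.0, 291.0, 5.0])]
scene tin_mid [(0.58, [455.0, 287.0, 23.0])]
scene tray [(0.75, [454.0, 294.0, -2.0])]
scene lid_mid [(0.91, [633.0, 142.0, 3.0]), (0.87, [446.0, -297.0, 9.0]), (0.63, [243.0, 307.0, 2.0])]
scene cartridge_mid [(0.42, [635.0, -19.0, 113.0])]
```

```bash
python3 -c "
from h import *
print(ticket.job_done())"
```

```text
the job is handed in; nothing more can be done
None
```

The lid is on the rubber mat and the tin is standing in the steel tray. I handed the job in after about 24 s of the 56 s allowed.

**What I did:**
- **Lid:** I gripped the rib with the tool tilted 0.28 rad about the jaw axis, because joint 5 had stopped at its limit on the first approach. I raised the whole lid about 7 mm, slid it about 105 mm downhill, and lowered it onto the mat until it touched (about 14 N) before letting go.
- **Tin:** I lifted it straight out of the box, lowered it to contact in the tray (about 13 N), and released it.

**Last checks:**

| Item | Measured (mm) | Reading |
|---|---|---|
| Lid middle | (446, -297, 9) | about 3 mm from the mat's middle (447, -300), at the height of a plate lying on the mat |
| Tin underside | (453, 290, 5) | near the middle of the tray, about (450, 291) |
| Tin centre | z about 24 | matches an upright tin on the tray floor |
| Cartridge | (635, -19, 113) | within about 5 mm of its earlier reading (639, -18, 111) |

At the end the gripper was about 190 mm above the bench and felt no contact force.

**Unconfirmed:**
- My 12 pictures were used up, so I never saw the tin standing after release. That it is upright rests on the two height readings above.
- I did not re-measure the bystanders at the end; nothing suggested the arm touched them.
- One wrist-camera detection put the cartridge at the tin's place in the tray. The tin was detected there more strongly, and the scene camera still shows the cartridge in the box, so I took it as a false match.

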